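Exchange two rock specimens between swelling-test cells and close one cell for its test

ROBOT

A 6-joint arm with a two-finger parallel gripper is mounted at the origin on a cart in front of the work surface, level with it; the furniture and walls round the work are solid. World frame = base frame: x ahead of the robot, y to its left, z up, the work surface at z = 0. Lengths are in mm, angles in rad, forces in N, time in s.
With the tool pointing down it reaches from about 375 to 975 mm from the base axis. Payload 3.8 kg.
Tool frame: the origin (TCP) lies on the mounting face of the last link; the fingertips stand 166 mm ahead of it and the grasp point (between the pads) lies 147 mm ahead of it; z points along the fingers, x is the direction in which the jaws open and shut, and the axes are right-handed (so a half turn about z gives the same grasp; the last joint's range is limited). The gripper opens to 88 mm and grips with 3 to 60 N. Pads are 18 mm wide; open, the fingers measure 123 mm over their backs; the gripper's body (75 mm by 187 mm) begins 45 mm behind the grasp point.
Start: joints at [1.134, 0.264, 1.604, -0, 1.274, -0.037], TCP at [262.731, 621.765, 404.706] pointing down, gripper open.
Joint ranges: [-2.63, 2.63], [-0.94, 2.18], [0.31, 2.57], [-1.31, 4.45], [0, 2.66], [-2.55, 2.55]. Speed limits (rad/s): [2.57, 2.57, 3.14, 3.14, 3.14, 3.14].

INTERFACE

Orientations are given as [roll, pitch, yaw] about the fixed x, y, z axes, in that order (R = Rz(yaw) Ry(pitch) Rx(roll)).
In Python, from workcell import env, kinematics, viewer, order gives the robot as it stands. Calls block until the motion is done:
- env.goto(position, orientation): joint-space move of the TCP to a pose.
- env.line_to(position, vel=150, rot=None, stop_force=None): straight line of the TCP; rot=None keeps the orientation; vel is the mean speed in mm/s. With stop_force (N) it stops when the force on the tool has changed by that much, and returns True; else False.
- env.movej(angles): joint-space move.
- env.command_gripper(opening, newtons=None): opening from 0.0 (shut) to 1.0 (fully open); newtons is the grip in N (None keeps the last); returns when the fingers have stopped.
- env.dwell(seconds).
- kinematics.ik(position, orientation): joint angles nearest the present ones, or None.
- env.read_state(): the state.
- viewer.get_image(name): name is "side" or "top"; returns a dict with "pixels" (420x560x3 uint8, red, green, blue), "fx", "fy", "cx", "cy" (pixels), "R" (3x3) and "t" (3): a world point X has camera coordinates R X + t. Camera axes: x right, y down, z forward; pixel columns grow to the right and rows downward; lengths in mm; the calibration is good to about 2 mm. A picture is of the moment at which its call begins. There is no depth.
A pose or a line that the arm cannot do raises env.MotionError and nothing moves.
- order.hand_in(): hands the job in, once; it reports no verdict.
The state is a dict: "time_s": time; "joint_positions": joint angles; "dq": joint speeds; "tau": joint torques, N m; "tcp_pos": TCP position; "ee_rot": TCP orientation; "wrist_force": force on the tool from outside, world axes, zero at the start; "moment": the same for the moment, N m; "opening": opening from 0.0 (shut) to 1.0 (fully open).
Only numpy, scipy, OpenCV 4.12 (cv2) and the standard library are available. Lean on these libraries where they do the work, as an engineer would, in place of code of your own. Each camera call takes 0.05 s, during which the arm holds its last target.

TASK

The two ringed rock specimens were put into each other's test cells: exchange them so that the blue ring sits fully home in the cell with the blue collar and the red ring in the cell with the red collar, resting the first one you lift in the empty black cell on the way. Then close the blue cell for its swelling test: lay the bronze porous plate flat in the recess on top of the blue ring's rock, and set the steel loading cap, knob up, over the plate so that it sits flat on it. Let go of everything, and leave the timer, the sample tin and the wash bottle standing where they are.

Things in the scene. Friction and masses are not known exactly. Their poses are not given: they have to be found in the camera images.
- cell_blue: The blue fixed round test cell: aluminium base disc 104 mm across, 8 mm thick, with a blue collar on it (96 mm outside, top face 18 mm above the bench). Open bore in the collar: 64 mm wide, floor 8 mm above the bench, mouth bevelled to 70 mm over its top 3 mm. A brass drain nipple reaches 63 mm from the middle to the cell's -x, 4 mm up. Origin: centre of the underside; z up.
- cell_red: The red fixed round test cell: aluminium base disc 104 mm across, 8 mm thick, with a red collar on it (96 mm outside, top face 18 mm above the bench). Open bore in the collar: 64 mm wide, floor 8 mm above the bench, mouth bevelled to 70 mm over its top 3 mm. A brass drain nipple reaches 63 mm from the middle to the cell's -x, 4 mm up. Origin: centre of the underside; z up.
- cell_spare: The spare, empty fixed round test cell: aluminium base disc 104 mm across, 8 mm thick, with a black collar on it (96 mm outside, top face 18 mm above the bench). Open bore in the collar: 64 mm wide, floor 8 mm above the bench, mouth bevelled to 70 mm over its top 3 mm. A brass drain nipple reaches 63 mm from the middle to the cell's -x, 4 mm up. Origin: centre of the underside; z up.
- ring_blue: The blue ring: loose rock disc in a round steel ring with a blue upper half; dark grey shale face. 60 mm outside, 28 mm high, 0.25 kg. The rock reaches from the underside to 4 mm below the rim, leaving a recess 50 mm wide (mouth bevelled to 53). Seated, its underside is 8 mm above the bench and 18 mm stand above the collar: grip there. Starts in the red cell. Origin: centre of its underside; z up.
- ring_red: The red ring: loose rock disc in a round steel ring with a red upper half; tan sandstone face. 60 mm outside, 28 mm high, 0.25 kg. The rock reaches from the underside to 4 mm below the rim, leaving a recess 50 mm wide (mouth bevelled to 53). Seated, its underside is 8 mm above the bench and 18 mm stand above the collar: grip there. Starts in the blue cell. Origin: centre of its underside; z up.
- porous_plate: Loose porous plate: brown sintered-bronze disc 46 mm across, 12 mm thick, edges bevelled, 0.1 kg, lying flat on the bench. In a ring's 4 mm recess 8 mm of it stand above the rim: grip it only by that upper part, so that the fingertips clear the rim. Origin: centre of its underside; z up.
- loading_cap: Loose steel loading cap, standing knob up, 0.2 kg: flange 58 mm across, 0 to 12 mm above the origin, with a hollow 51 mm wide and 4 mm deep below that goes over the plate; round knob 24 mm across from 12 to 34 mm (ball on it to 39 mm): grip the knob above the flange. Seated, its origin is 8 mm above the plate's. Origin: centre of the flange's lower edge; z up.
- timer: Bystander: small upright white timer on the bench, 27 x 66 mm, 68 mm high. Origin: centre of its underside.
- sample_tin: Bystander: round lidded aluminium tin, 68 mm across, 30 mm high. Origin: centre of its underside.
- wash_bottle: Bystander: white wash bottle with red cap and bent nozzle, 65 x 112 mm over the nozzle, 218 mm high, standing before a wall shelf that overhangs the bench from 0.61 m ahead of the robot, 0.48 m above the bench: keep the wrist clear of it when swinging across. Origin: centre of its underside.
Mind the look-alikes: they are no part of the job. What is shaped like the loading_cap but turquoise is not meant.

How it is judged:
By the outcome, as a careful person would: the job done as asked, in the order asked, and still so for the second after the job is handed in, with the robot touching nothing.
It also fails if it takes over 112 s, if anything falls off the work surface, if the arm or the gripper's body presses on something with over 40 N, if the wrist force passes 120 N, or if a joint passes its speed limit or range.

## Working session

There is one attempt and no reset: what is moved stays moved. The work goes in short steps, each a Python script; the robot and the scene stay as the last script left them, time stands still between calls to the robot, and variables do not carry over. Pictures are saved under pics/ and viewed, and the job is handed in when it is done.

```bash
ls; mkdir -p pics
python3 - <<'E'
from workcell import env, viewer
import cv2,numpy as np
for n in("side","top"):
    d=viewer.get_image(n); cv2.imwrite(f"pics/{n}0.png",d["pixels"][:,:,::-1]); print(n,d["fx"],d["fy"],d["cx"],d["cy"],np.round(d["R"],3).tolist(),np.round(d["t"],1).tolist())
s=env.read_state();print(s["time_s"],s["tcp_pos"],s["ee_rot"],s["opening"],s["wrist_force"])
E
```

```text
pics
side 544.2734835569765 544.2734835569765 271.6629244512586 206.86606361689388 [[-0.998, -0.059, -0.016], [-0.025, 0.625, -0.781], [0.056, -0.779, -0.625]] [550.9, -62.3, 2044.4]
top 385.5406284281966 385.5406284281966 284.97269068337715 209.84604988228165 [[0.01, -1.0, -0.01], [-0.984, -0.008, -0.177], [0.177, 0.012, -0.984]] [184.8, 549.9, 1213.4]
0.1 [262.58416639 621.49248448 403.53978186] [-3.14152660e+00  1.97716192e-03  1.17102552e+00] 1.000127564492128 [-0.37982049  0.21903968 -0.66888257]
```

View pics/side0.png

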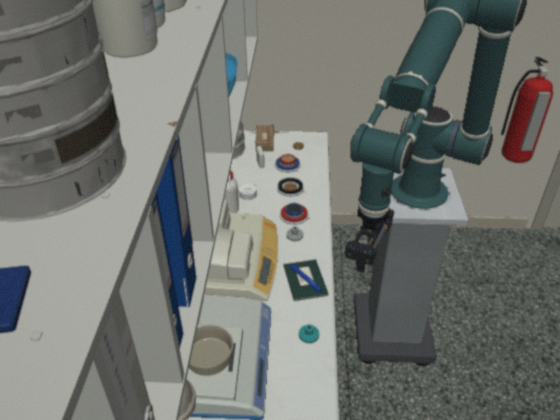

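View pics/top0.png

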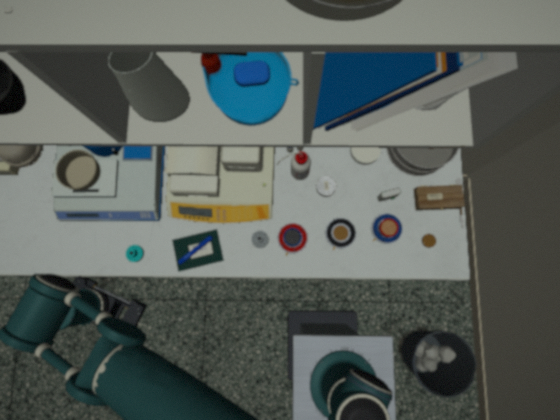

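Run:
```python
import cv2
a=cv2.imread("pics/top0.png")[145:275,230:460]; cv2.imwrite("pics/topc.png",cv2.resize(a,None,fx=3.4,fy=3.4,interpolation=cv2.INTER_CUBIC))
a=cv2.imread("pics/side0.png")[120:260,215:335]; cv2.imwrite("pics/sidec.png",cv2.resize(a,None,fx=4.2,fy=4.2,interpolation=cv2.INTER_CUBIC))
```

```text
(no output)
```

View pics/topc.png

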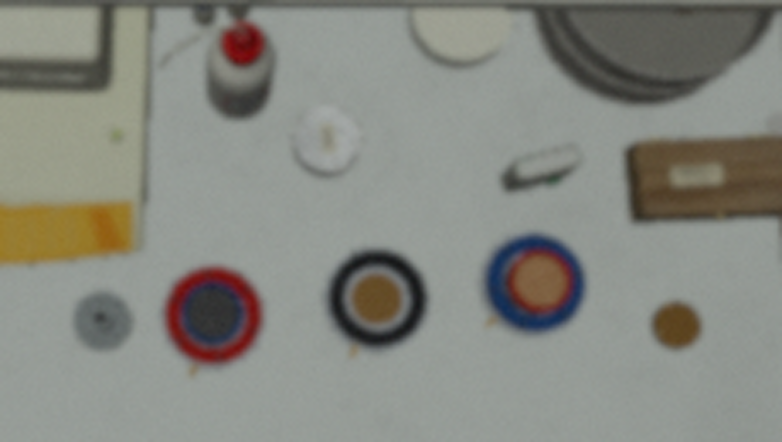

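View pics/sidec.png

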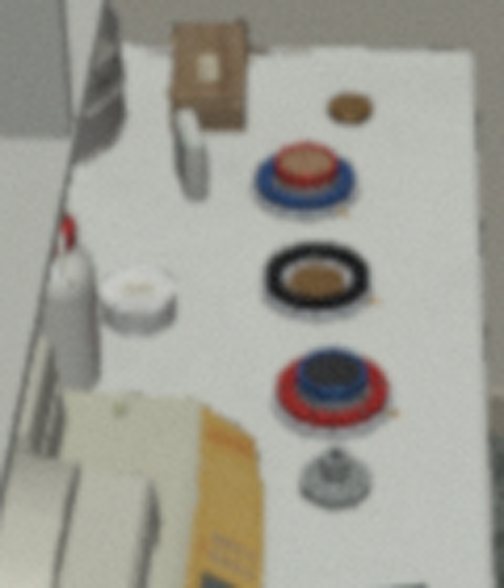

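The top view shows, from left to right:
- Turquoise look-alike cap at (135,253) and steel cap at (261,239).
- Red cell holding the grey-faced blue ring at (293,237).
- Black cell at (341,233), with a brown spot inside.
- Blue cell holding the tan-faced red ring at (388,229).
- Brown disc on the bench at (428,240).

I need to tell whether the brown spot is floor colouring or a disc that would make the cell non-empty. Next I'll average several frames and measure.

```bash
cat > h.py <<'E'
from workcell import env, kinematics, viewer, order
import cv2, numpy as np
def grab(n,k=4):
    ds=[viewer.get_image(n) for _ in range(k)]
    d=dict(ds[0]); d["pixels"]=np.mean([x["pixels"].astype(float) for x in ds],0).astype(np.uint8); return d
def ray(d,u,v,z):
    R=np.array(d["R"]);t=np.array(d["t"]);C=-R.T@t
    r=R.T@np.array([(u-d["cx"])/d["fx"],(v-d["cy"])/d["fy"],1.]); return C+r*(z-C[2])/r[2]
def proj(d,X):
    c=np.array(d["R"])@np.array(X,float)+np.array(d["t"]); return d["fx"]*c[0]/c[2]+d["cx"], d["fy"]*c[1]/c[2]+d["cy"]
def rect(d,c,z,half=70,s=5):
    """orthorectified patch on plane z: rows -x, cols -y; s px/mm"""
    P=[(c[0]+half,c[1]+half),(c[0]+half,c[1]-half),(c[0]-half,c[1]-half),(c[0]-half,c[1]+half)]
    src=np.float32([proj(d,(*p,z)) for p in P]);n=2*half*s
    M=cv2.getPerspectiveTransform(src,np.float32([(0,0),(n,0),(n,n),(0,n)]))
    return cv2.warpPerspective(d["pixels"],M,(n,n),flags=cv2.INTER_CUBIC)
E
python3 - <<'E'
from h import *
import pickle
D={n:grab(n,8) for n in("side","top")}; pickle.dump(D,open("D0.pkl","wb"))
def blobs(d,z,name,f,amin=25):
    hsv=cv2.cvtColor(d["pixels"],cv2.COLOR_RGB2HSV); m=f(hsv,d["pixels"].astype(int)).astype(np.uint8)
    n,l,s,c=cv2.connectedComponentsWithStats(m)
    for i in range(1,n):
        if s[i,4]<amin: continue
        pts=max(cv2.findContours((l==i).astype(np.uint8),cv2.RETR_EXTERNAL,cv2.CHAIN_APPROX_NONE)[0],key=len)
        (cx,cy),(a,b),_=cv2.fitEllipse(pts) if len(pts)>5 else ((0,0),(0,0),0)
        P=ray(d,cx,cy,z)
        if 250<P[0]<750 and -450<P[1]<350: print(name,s[i].tolist(),np.round((cx,cy,a,b),1),np.round(P[:2],1))
for n,d in D.items():
    print(n)
    blobs(d,18,"blue",lambda h,p:(h[...,0]>100)&(h[...,0]<125)&(h[...,1]>120))
    blobs(d,18,"red",lambda h,p:((h[...,0]<6)|(h[...,0]>172))&(h[...,1]>120))
    blobs(d,18,"black",lambda h,p:p.max(2)<75)
    blobs(d,12,"brown",lambda h,p:(h[...,0]>8)&(h[...,0]<22)&(h[...,1]>90))
    blobs(d,36,"tan",lambda h,p:(h[...,0]>5)&(h[...,0]<18)&(h[...,1]>60)&(h[...,1]<=125)&(h[...,2]>120))
for n,c in(("spare",None),):
    for k,d in D.items():
        u=ray(D["top"],341,233,18); r=rect(d,u[:2],18,60,4); cv2.imwrite(f"pics/rect_{k}.png",r[:,:,::-1]); print(u)
E
python3 -c "
import cv2;import numpy as np
cv2.imwrite('pics/rectboth.png',np.hstack([cv2.resize(cv2.imread(f'pics/rect_{k}.png'),(390,390)) for k in('top','side')]))"
```

```text
side
blue [277, 160, 21, 9, 54] [287.2 162.5  11.   19.7] [ 498.  -141.1]
blue [287, 210, 14, 5, 31] [293.4 209.6   8.5  13.3] [464.9 156.2]
red [281, 158, 14, 6, 35] [287.5 159.1   7.8  13.4] [ 497.6 -165.8]
red [282, 207, 25, 14, 124] [293.7 212.1  15.5  23. ] [463.4 170. ]
black [279, 178, 23, 16, 161] [290.  185.7  14.3  23.2] [481.6  13.6]
black [287, 205, 15, 9, 88] [294.6 208.4   7.3  14.4] [460.7 149.4]
brown [266, 132, 5, 11, 26] [268.  137.4   3.6   9. ] [ 587.4 -338.9]
brown [294, 143, 9, 5, 36] [297.9 145.2   4.3   8.4] [ 458.4 -281.3]
brown [282, 155, 12, 6, 55] [287.5 157.9   5.   11.5] [ 498.4 -183.5]
brown [285, 184, 11, 7, 67] [290.  187.1   6.4  10.9] [481.7  14.2]
tan [257, 126, 6, 13, 41] [259.2 132.1   4.7  11.1] [ 624.7 -341.5]
tan [282, 155, 12, 6, 62] [287.5 157.7   5.4  11.9] [ 497.1 -149. ]
top
blue [374, 215, 27, 27, 190] [387.3 227.6  24.3  25.1] [ 496.6 -150.4]
red [296, 152, 11, 12, 101] [301.1 157.8  10.3  10.8] [736.4 136.7]
red [385, 219, 13, 17, 28] [388.4 227.3  16.8  17.4] [ 497.9 -154.2]
red [279, 224, 27, 27, 255] [292.2 237.3  26.   26.1] [461.5
[... 511 characters left out ...]
28, 18, 19, 248] [291.8 236.6  16.1  17.9] [463.9 166.6]
black [351, 281, 12, 9, 45] [357.2 284.4   7.1  10.8] [310.3 -46.4]
black [432, 282, 8, 9, 42] [435.9 285.6   5.5   9.4] [ 309.2 -300.3]
brown [416, 187, 48, 21, 778] [438.2 197.   21.7  54. ] [ 603.5 -327.5]
brown [254, 205, 14, 15, 147] [260.7 211.9  11.2  16.9] [547.3 272.3]
brown [381, 220, 16, 15, 181] [388.4 227.1  13.8  14.9] [ 499.2 -155.8]
brown [334, 226, 13, 14, 139] [340.2 232.5  12.2  12.7] [479.7   5.2]
brown [423, 235, 12, 12, 116] [428.5 240.3  11.2  11.5] [ 456.2 -286.9]
tan [383, 222, 12, 12, 99] [388.3 227.2   9.9  11.5] [ 495.6 -149.4]
[477.38327759   3.42737404  18.        ]
[477.38327759   3.42737404  18.        ]
```

View pics/rectboth.png

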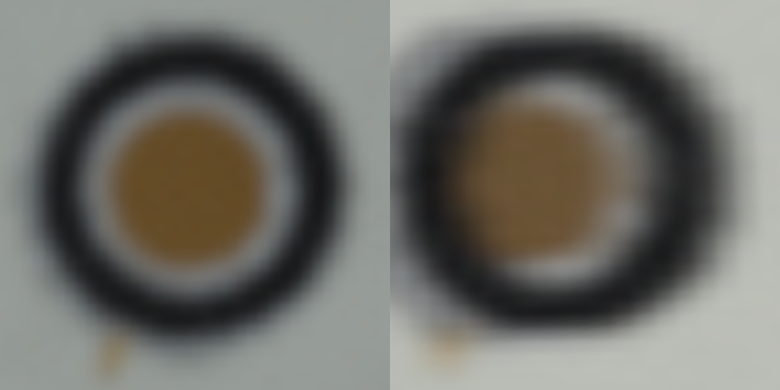

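The side view cuts the brown area off behind the near rim and shifts it toward the camera. That puts it flat on the bore floor, so the cell is empty. Candidates for each thing:
- **Plate:** bench disc (428,240), versus the brown floor of the spare cell (340,232). I choose the bench disc.
- **Cap:** steel (261,239), versus turquoise (135,253). I choose steel.
- **Rings:** the blue ring is in the red cell (292,237) and the red ring is in the blue cell (388,227).

Now the sub-pixel fits.

Run:
```python
from h import *
import pickle
D=pickle.load(open("D0.pkl","rb")); d=D["top"]
print("cam",-np.array(d["R"]).T@np.array(d["t"]))
H=60;S=6
def meas(name,c,z,f,outer=True,save=False):
    # f: float image->mask
    r=rect(d,c,z,H,S); m=f(cv2.cvtColor(r,cv2.COLOR_RGB2HSV),r.astype(int)).astype(np.uint8)
    m=cv2.morphologyEx(m,cv2.MORPH_OPEN,np.ones((13,13)))
    cs,_=cv2.findContours(m,cv2.RETR_CCOMP if not outer else cv2.RETR_EXTERNAL,cv2.CHAIN_APPROX_NONE)
    q=max(cs,key=lambda k:cv2.contourArea(k)); (u,v),(a,b),_=cv2.fitEllipse(q)
    print(name,"dia",round(a/S,1),round(b/S,1),"xy",round(c[0]+H-v/S,1),round(c[1]+H-u/S,1)); return m,r
red=lambda h,p:((h[...,0]<8)|(h[...,0]>168))&(h[...,1]>90)
blue=lambda h,p:(h[...,0]>98)&(h[...,0]<128)&(h[...,1]>90)
sat=lambda h,p:h[...,1]>70
blk=lambda h,p:p.max(2)<95
brn=lambda h,p:(h[...,1]>90)
a=meas("cell_blue collar",(496,-150),18,lambda h,p:(h[...,1]>75))
a=meas("cell_red collar",(462,165),18,lambda h,p:(h[...,1]>90))
a=meas("cell_spare collar",(479,5),18,blk)
a=meas("spare floor",(479,5),8,brn)
a=meas("plate",(456,-287),12,brn)
a=meas("ring_red tan+red",(496,-150),36,red)
a=meas("ring_red face",(496,-150),32,lambda h,p:(h[...,0]>6)&(h[...,0]<20)&(h[...,1]>60)&(h[...,2]>110))
a=meas("ring_blue face",(462,165),32,lambda h,p:(p.max(2)<90)&(h[...,1]<90))
a=meas("ring_blue blue+face",(462,165),36,lambda h,p:((h[...,0]>98)&(h[...,0]<135)))
c=ray(d,261,239,12)[:2];print(c)
m,r=meas("cap flange",c,12,lambda h,p:p.max(2)<128)
r2=np.hstack([r]+[rect(d,q,z,H,S) for q,z in(((496,-150),36),((462,165),36),((456,-287),12))])
cv2.imwrite("pics/r2.png",cv2.resize(np.vstack([r2[:,:1440],r2[:,1440:]]),(600,600))[:,:,::-1])
print(r[:, :,1].min(), r[30,30], np.unravel_index(r.sum(2).argmin(),r.shape[:2]))
```

```text
cam [ 324.33075959  174.63128871 1293.51610838]
cell_blue collar dia 92.2 93.5 xy 496.2 -149.3
cell_red collar dia 91.5 92.3 xy 461.8 165.0
cell_spare collar dia 94.2 95.9 xy 479.5 5.1
spare floor dia 44.6 44.7 xy 480.2 4.3
plate dia 39.4 41.1 xy 456.5 -287.1
ring_red tan+red dia 58.8 62.7 xy 495.0 -149.0
ring_red face dia 50.3 50.8 xy 496.0 -150.7
ring_blue face dia 58.9 60.1 xy 459.3 165.3
ring_blue blue+face dia 56.0 56.6 xy 460.1 165.4
[455.62585655 269.28689157]
cap flange dia 55.3 57.4 xy 455.4 273.3
56 [147 148 135] (np.int64(337), np.int64(318))
```

View pics/r2.png

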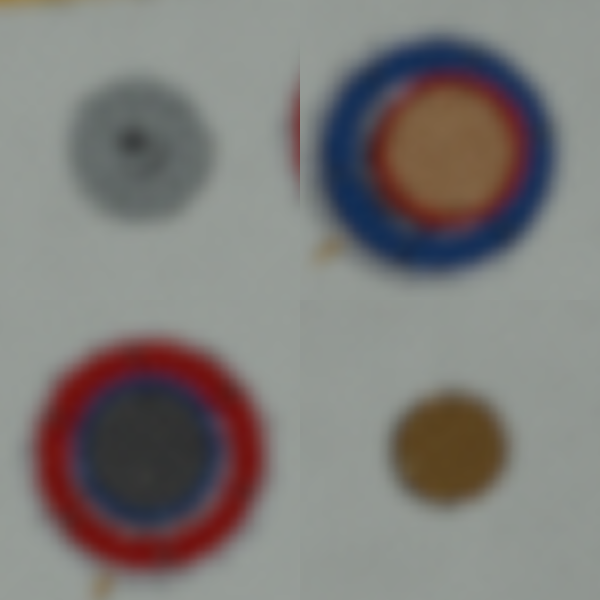

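The crops confirm the choices: steel cap, tan-faced red ring, dark-faced blue ring, and the bench disc at the plate's size. The cell and ring fits agree within 2 mm. Next: the helpers, then the swing and the first pick.

```bash
cat >> h.py <<'E'
YAW=np.pi/2; OR=[np.pi,0,YAW]
BLUE=np.array([496.2,-149.8]); RED=np.array([461.3,165.1]); SPARE=np.array([479.6,4.8])
PLATE=np.array([456.5,-287.1]); CAP=np.array([455.6,273.2])
def st(tag=""):
    s=env.read_state(); print(tag,"t",round(s["time_s"],2),"grasp",np.round(np.array(s["tcp_pos"])-[0,0,147],1),"F",np.round(s["wrist_force"],1),"open",round(s["opening"]*88,1),flush=True); return s
def at(xy,z): return [float(xy[0]),float(xy[1]),float(z)+147]
def go(xy,z): env.goto(at(xy,z),OR)
def line(xy,z,vel=150,sf=None): return env.line_to(at(xy,z),vel=vel,stop_force=sf)
def pick(xy,z,zup,openmm,N=30):
    env.command_gripper(openmm/88); go(xy,zup); line(xy,z+10,200); 
    if line(xy,z,60,8): st("CONTACT"); return
    st("down"); env.command_gripper(0,N); st("grip"); line(xy,zup,150); st("up")
def lower(xy,z,zup):
    go(xy,zup); line(xy,z+14,150); c=line(xy,z-3,40,6); st("lowered contact=%s"%c)
def release(xy,openmm,zup=120):
    env.command_gripper(openmm/88); st("open"); env.line_to(at(np.array(env.read_state()["tcp_pos"])[:2],zup),vel=200); st("clear")
E
python3 - <<'E'
from h import *
print([kinematics.ik(at(p,z),OR) is not None for p in(BLUE,RED,SPARE,PLATE,CAP) for z in(25,130)])
env.goto([203,478,330],[np.pi,0,1.17]); st()
pick(BLUE,39,115,84)
d=viewer.get_image("top");cv2.imwrite("pics/p1.png",d["pixels"][:,:,::-1])
E
```

```text
[True, True, True, True, True, True, True, True, True, True]
 t 1.62 grasp [203.4 478.9 184.2] F [-1.   0.9  0.3] open 88.2
down t 5.17 grasp [ 496.4 -149.8   39.4] F [-0.4  0.3 -0.1] open 84.3
grip t 5.67 grasp [ 496.4 -150.    39.3] F [-0.1 -1.5  2.4] open 59.1
up t 6.33 grasp [ 495.6 -149.5  114.2] F [-0.3 -0.2 -1.6] open 59.2
```

View pics/p1.png

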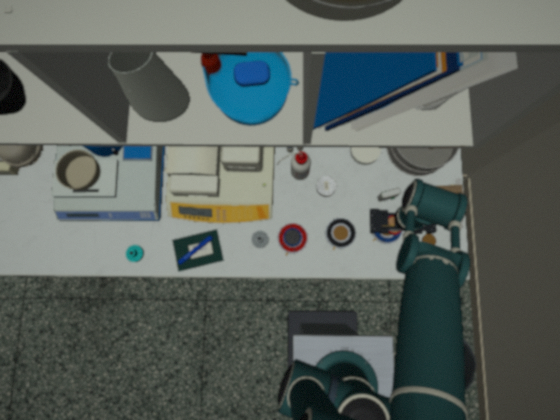

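The jaws hold at 59 mm and the force shows weight, so the red ring is lifted. Next, into the spare cell at (341,232).

Run:
```python
from h import *
lower(SPARE,39,115)
```

```text
lowered contact=True t 8.01 grasp [480.2   4.7  38.7] F [1.9 0.  0.4] open 59.1
```

Contact came at seated height, so the spare cell was empty. Release and continue with the blue ring.

Run:
```python
from h import *
release(SPARE,84)
pick(RED,39,115,84)
lower(BLUE,39,115)
```

```text
open t 8.55 grasp [479.2   4.7  38. ] F [0.3 0.3 0.4] open 84.5
clear t 9.11 grasp [479.    4.7 119.8] F [0.3 0.2 0. ] open 83.9
down t 10.82 grasp [461.5 165.1  39.4] F [ 0.9 -0.2 -0.6] open 83.6
grip t 11.32 grasp [461.4 165.2  39.3] F [-0.4 -0.5  1.8] open 59.2
up t 11.97 grasp [460.8 165.  114.3] F [-1.  -0.5 -2.6] open 59.1
lowered contact=True t 14.12 grasp [ 496.1 -149.9   40.5] F [-0.2 -0.5 -1. ] open 59.0
```

Run:
```python
from h import *
c=line(BLUE,36.5,20,8); st(str(c))
env.dwell(0.2); st()
```

```text
True t 14.34 grasp [ 496.8 -149.8   38.9] F [1.  0.2 3.7] open 59.0
 t 14.54 grasp [ 496.8 -149.8   38.9] F [ 0.5 -0.5  5. ] open 59.2
```

Seated at 38.9. Release, then move the red ring from the spare cell to the red cell.

Run:
```python
from h import *
release(BLUE,84)
pick(SPARE,39,115,84)
lower(RED,39,115)
c=line(RED,36.5,20,8); st(str(c))
```

```text
open t 15.08 grasp [ 495.9 -149.5   37.8] F [-0.1  0.4 -0.1] open 84.0
clear t 15.64 grasp [ 495.7 -149.5  119.8] F [ 0.5  0.5 -0.2] open 84.1
down t 17.32 grasp [479.8   4.7  39.4] F [-0.3  0.2 -0. ] open 83.9
grip t 17.82 grasp [479.7   4.9  39.3] F [-0.5  0.3  1.5] open 58.6
up t 18.48 grasp [479.    4.8 114.2] F [-0.1 -0.2 -3.8] open 59.5
lowered contact=True t 20.1 grasp [460.9 164.9  40.7] F [-0.2  0.4 -2.7] open 58.9
True t 20.32 grasp [461.6 165.1  39.1] F [-0.1  0.   3.8] open 59.0
```

Run:
```python
from h import *
import pickle
release(RED,84)
go(CAP,130)
D={n:grab(n,6) for n in("side","top")}; pickle.dump(D,open("D1.pkl","wb"))
d=D["top"];a=d["pixels"][145:275,230:480]; a=cv2.resize(a,None,fx=3.2,fy=3.2,interpolation=cv2.INTER_CUBIC)
b=D["side"]["pixels"][110:260,215:335];cv2.imwrite("pics/q.png",a[:,:,::-1]);cv2.imwrite("pics/qs.png",cv2.resize(b,None,fx=4,fy=4,interpolation=cv2.INTER_CUBIC)[:,:,::-1])
```

```text
open t 20.87 grasp [460.4 164.7  37.7] F [ 0.2  0.  -0.7] open 83.6
clear t 21.43 grasp [460.2 164.6 119.8] F [-0.1 -0.4 -0.4] open 84.1
```

View pics/q.png

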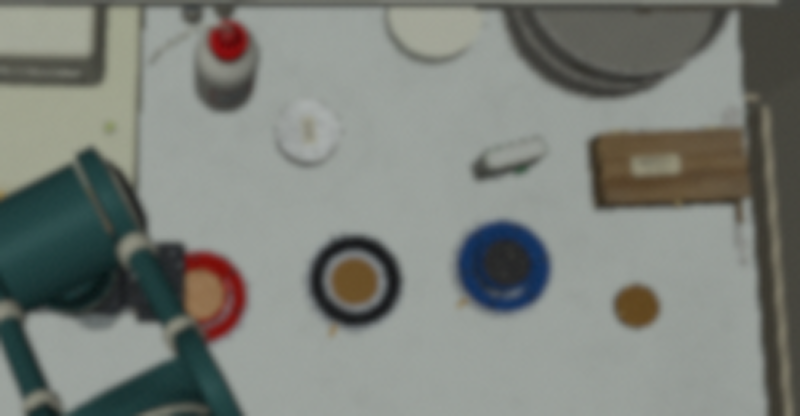

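View pics/qs.png

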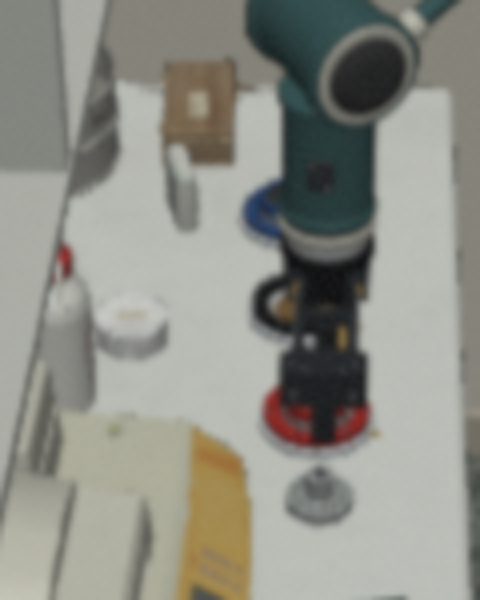

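The blue ring (dark face) is now in the blue collar at crop (505,262). The tan-faced red ring is in the red collar at (205,292), the spare cell is empty at (355,282), and the bystanders are unmoved. Next I measure the blue ring's face and pick up the plate.

Run:
```python
from h import *
import pickle
d=pickle.load(open("D1.pkl","rb"))["top"]
for z,f in((32,lambda h,p:(p.max(2)<85)&(h[...,1]<100)),(18,lambda h,p:h[...,1]>75)):
    c=BLUE; r=rect(d,c,z,60,6); m=f(cv2.cvtColor(r,cv2.COLOR_RGB2HSV),r.astype(int)).astype(np.uint8)
    m=cv2.morphologyEx(m,cv2.MORPH_OPEN,np.ones((15,15)))
    q=max(cv2.findContours(m,cv2.RETR_EXTERNAL,cv2.CHAIN_APPROX_NONE)[0],key=cv2.contourArea);(u,v),ab,_=cv2.fitEllipse(q)
    print(z,np.round(np.array(ab)/6,1),round(c[0]+60-v/6,1),round(c[1]+60-u/6,1))
pick(PLATE,24.7,115,70,N=25)
```

```text
32 [44.9 45.8] 497.9 -148.9
18 [92.2 93.3] 496.2 -149.3
down t 25.83 grasp [ 456.7 -287.2   25.1] F [ 0.5 -0.6  0.2] open 69.9
grip t 26.34 grasp [ 456.6 -287.3   25. ] F [0.6 0.3 2. ] open 44.3
up t 27.09 grasp [ 456.  -286.7  114.2] F [-0.1  0.8 -1.2] open 44.2
```

Plate held at 44 mm, less than the 46 mm diameter because the grip is on the bevelled upper edge. Lower it onto the blue ring; the expected seat is grasp z ≈ 57.

Run:
```python
from h import *
T=np.array([497.2,-149.3])
lower(T,57,120)
c=line(T,54.5,15,6); st(str(c))
env.dwell(.1)
d=grab("side",4);cv2.imwrite("pics/s3.png",cv2.resize(d["pixels"][110:220,220:340],None,fx=5,fy=5,interpolation=cv2.INTER_CUBIC)[:,:,::-1])
```

```text
lowered contact=True t 28.62 grasp [ 497.7 -149.6   56.1] F [0.4 0.3 3. ] open 44.5
False t 28.87 grasp [ 497.8 -149.6   56. ] F [-3.5  0.6 10.1] open 44.6
```

View pics/s3.png

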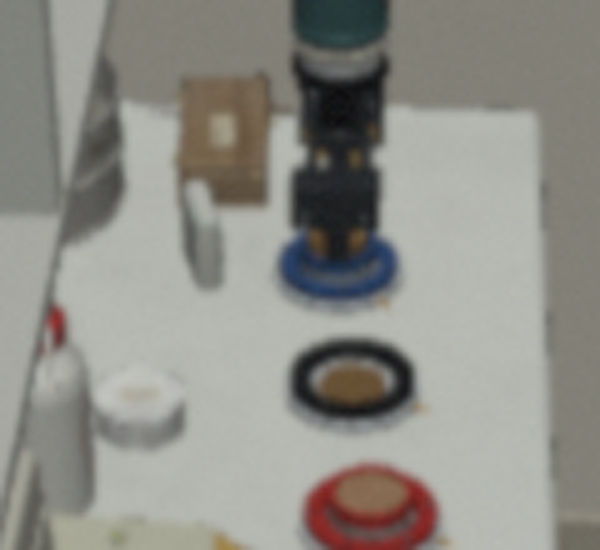

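Contact at 56.0 means the plate is down in the recess; on the rim it would be about 61. The side view shows the gripper over the blue cell at (340,250). Release and check.

Run:
```python
from h import *
import pickle
p=env.read_state()["tcp_pos"][:2]; line(p,57,20)
release(p,75,130); go(CAP,130)
D={n:grab(n,6) for n in("side","top")}; pickle.dump(D,open("D2.pkl","wb"))
a=rect(D["top"],BLUE,40,60,6)
a=cv2.resize(a,(400,400)); b=cv2.resize(D["side"]["pixels"][140:185,265:310],(400,400),interpolation=cv2.INTER_CUBIC)
cv2.imwrite("pics/q2.png",np.hstack([a,b])[:,:,::-1])
d=D["top"]
for z,f in((40,lambda h,p:(h[...,0]>5)&(h[...,0]<28)&(h[...,1]>80)),):
    c=BLUE; r=rect(d,c,z,60,6); m=f(cv2.cvtColor(r,cv2.COLOR_RGB2HSV),r.astype(int)).astype(np.uint8)
    m=cv2.morphologyEx(m,cv2.MORPH_OPEN,np.ones((15,15)))
    q=max(cv2.findContours(m,cv2.RETR_EXTERNAL,cv2.CHAIN_APPROX_NONE)[0],key=cv2.contourArea);(u,v),ab,_=cv2.fitEllipse(q)
    print(z,np.round(np.array(ab)/6,1),round(c[0]+60-v/6,1),round(c[1]+60-u/6,1))
```

```text
open t 30.05 grasp [ 497.8 -149.6   57. ] F [ 0.  -0.1 -0.1] open 75.0
clear t 30.57 grasp [ 497.7 -149.5  130. ] F [-0.8  0.6  0.7] open 74.7
40 [44.2 44.8] 497.4 -147.7
```

View pics/q2.png

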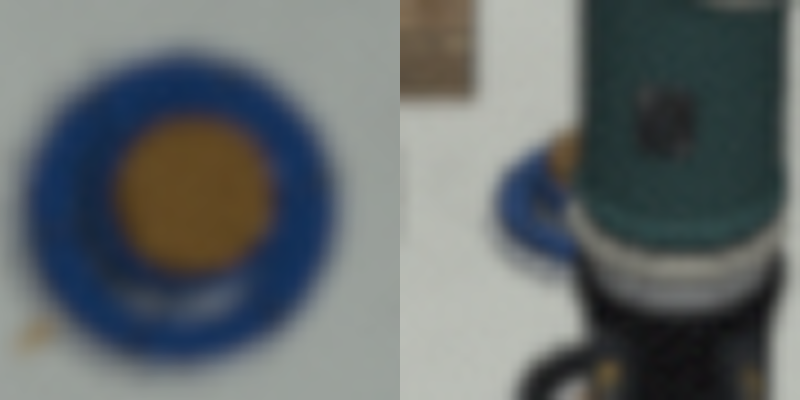

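The plate sits in the ring as a clean circle. Allowing for its visible side wall, it agrees with the jaw-centred release at y≈-149.6. Next I pick up the steel cap.

Run:
```python
from h import *
pick(CAP,34,140,50,N=30)
d=grab("top",4);cv2.imwrite("pics/p4.png",cv2.resize(d["pixels"][160:300,160:360],None,fx=4,fy=4,interpolation=cv2.INTER_CUBIC)[:,:,::-1])
d=grab("side",4);cv2.imwrite("pics/s4.png",cv2.resize(d["pixels"][150:260,240:360],None,fx=5,fy=5,interpolation=cv2.INTER_CUBIC)[:,:,::-1])
```

```text
down t 34.48 grasp [455.7 273.3  34.4] F [0.9 0.3 0. ] open 50.1
grip t 35.0 grasp [455.7 273.2  34.2] F [0.2 0.1 2. ] open 23.3
up t 35.86 grasp [455.  272.9 139. ] F [-0.1 -1.2 -1.5] open 23.3
```

View pics/s4.png

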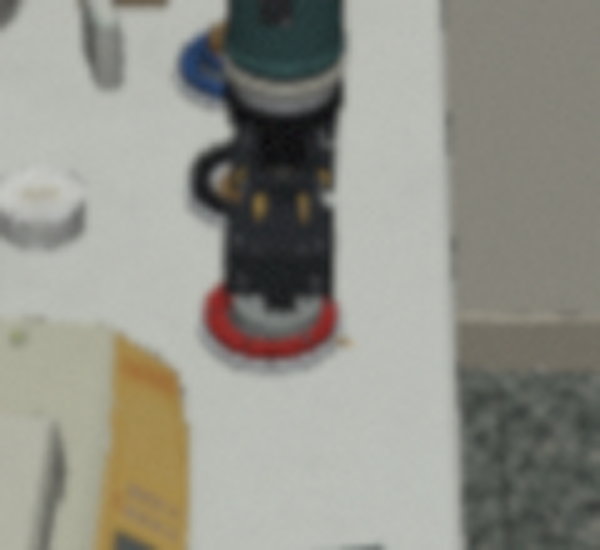

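The cap is held: jaws at 23 mm, its bench spot is empty, and the grey flange shows under the gripper at (275,320). Next, over the plate; the seat is expected at grasp z ≈ 74, or about 78 if it is caught on top.

Run:
```python
from h import *
T=np.array([497.4,-149.5])
lower(T,75,140)
c=line(T,71.5,15,6); st(str(c)); env.dwell(.1); st()
```

```text
lowered contact=True t 38.73 grasp [ 497.8 -149.6   73.8] F [ 1.7 -0.9  2.4] open 23.4
True t 38.94 grasp [ 498.1 -149.8   73.8] F [-1.   0.9  4.3] open 22.9
 t 39.04 grasp [ 498.1 -149.8   73.8] F [-1.4  0.5  5.6] open 23.4
```

Contact at 73.8 means it is seated. Release, back off and inspect.

Run:
```python
from h import *
import pickle
p=env.read_state()["tcp_pos"][:2]
env.command_gripper(50/88); st("open"); line(p,170,120)
env.goto([350,330,320],[np.pi,0,YAW]); st()
D={n:grab(n,6) for n in("side","top")}; pickle.dump(D,open("D3.pkl","wb"))
cv2.imwrite("pics/t5.png",cv2.resize(D["top"]["pixels"][145:275,230:480],None,fx=3.2,fy=3.2,interpolation=cv2.INTER_CUBIC)[:,:,::-1])
cv2.imwrite("pics/s5.png",cv2.resize(D["side"]["pixels"][120:240,225:325],None,fx=5,fy=5,interpolation=cv2.INTER_CUBIC)[:,:,::-1])
cv2.imwrite("pics/s5z.png",cv2.resize(D["side"]["pixels"][145:180,265:310],None,fx=14,fy=14,interpolation=cv2.INTER_CUBIC)[:,:,::-1])
```

```text
open t 39.61 grasp [ 497.6 -149.5   72.9] F [-0.2  0.3 -0.1] open 49.7
 t 42.39 grasp [350.5 329.6 172.9] F [ 0.2 -0.2  0.4] open 50.0
```

View pics/t5.png

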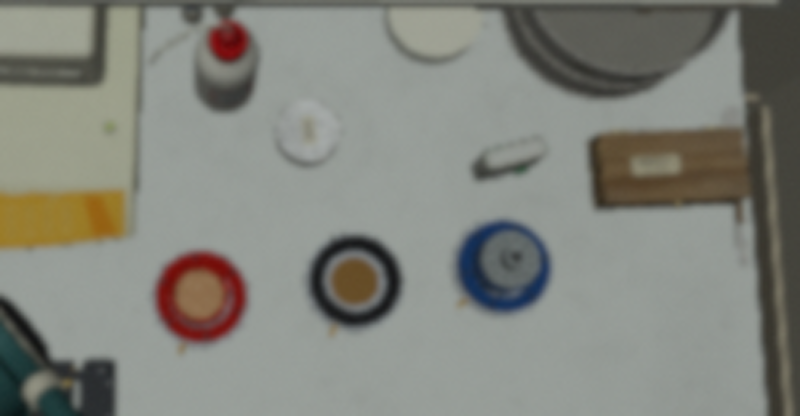

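View pics/s5.png

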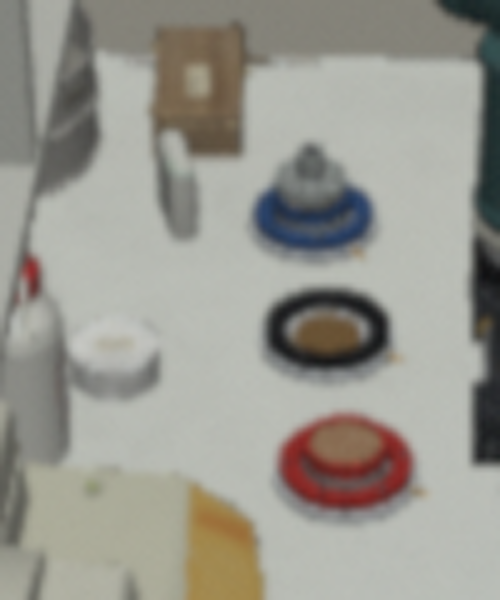

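View pics/s5z.png

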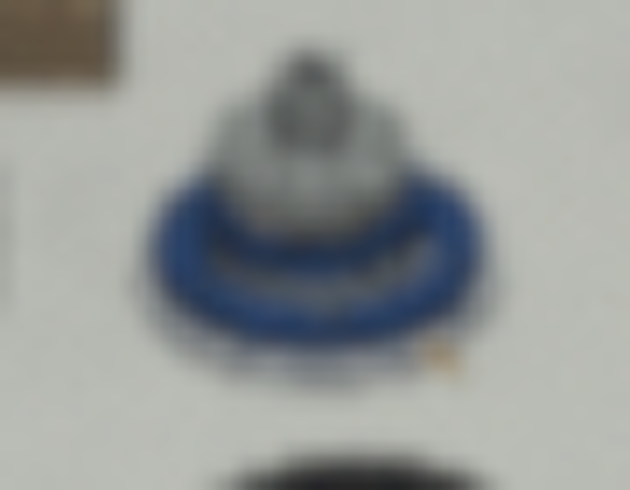

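Run:
```python
from h import *
import pickle
D=pickle.load(open("D3.pkl","rb"))
for o in (40,44): print(o,[np.round(proj(D[k],(497.2,-149.3,o+35)),1) for k in("top","side")])
t=D["top"]["pixels"][215:240,378:402].astype(int).sum(2); s=D["side"]["pixels"][145:158,280:296].astype(int).sum(2)
i=np.unravel_index(cv2.GaussianBlur(t.astype(np.float32),(3,3),0)[5:16,5:18].argmin(),(11,13)); print("top ball",i[1]+383,i[0]+220)
print(s)
f=rect(D["top"],BLUE,52,60,6);h=cv2.cvtColor(f,cv2.COLOR_RGB2HSV)
m=cv2.morphologyEx((h[...,1]<75).astype(np.uint8),cv2.MORPH_OPEN,np.ones((25,25)));n,l,s_,c=cv2.connectedComponentsWithStats(m)
k=l[330,370] or l[360,360];q=cv2.findContours((l==k).astype(np.uint8),cv2.RETR_EXTERNAL,cv2.CHAIN_APPROX_NONE)[0][0];(u,v),ab,_=cv2.fitEllipse(q);print("flange",np.round(np.array(ab)/6,1),BLUE[0]+60-v/6,BLUE[1]+60-u/6)
```

```text
40 [array([391.4, 225.1]), array([287.5, 149.3])]
44 [array([391.7, 224.9]), array([287.5, 148.5])]
top ball 391 225
[[547 546 546 547 548 546 548 548 547 545 546 544 546 548 550 549]
 [545 541 545 545 543 547 546 547 545 543 546 546 546 548 551 552]
 [549 542 543 545 544 535 527 524 532 536 541 544 544 548 549 549]
 [542 544 547 540 527 492 450 449 478 502 529 545 545 549 550 554]
 [545 545 546 535 486 416 338 329 385 448 520 548 547 549 551 548]
 [543 542 537 510 439 357 289 270 313 397 494 536 546 551 549 546]
 [537 525 502 456 372 323 299 296 306 349 439 498 527 535 547 548]
 [514 476 447 401 320 285 299 307 296 307 373 428 465 506 538 545]
 [476 420 396 372 296 270 284 296 292 292 351 389 400 451 513 540]
 [446 393 386 374 306 268 280 290 281 298 359 380 375 417 492 535]
 [412 377 383 374 332 301 303 303 293 322 368 372 368 395 466 513]
 [368 357 371 374 362 350 361 358 345 358 381 378 361 359 397 459]
 [297 315 352 365 369 359 382 386 368 373 382 388 356 308 302 347]]
flange [60.5 63.4] 496.9969411214193 -147.32026875813804
```

The knob ball projects at top (391,225) and side (287,149.6), matching the seated height (origin 40 mm) and not 44. Handing in.

```bash
python3 -c "
from h import *
st(); order.hand_in()"
```

```text
t 42.99 grasp [350. 330. 173.] F [-0.   0.2  0.8] open 50.5
the job is handed in; nothing more can be done
```

The job is done and handed in at 43 s of the 112 s allowed. The red ring rested in the black cell, the blue ring went into the blue cell, and the red ring then went into the red cell. The bronze plate lies in the blue ring's recess, with the steel cap over it, knob up.

- **Ring seating:** both rings touched down within about 0.5 mm of the expected seated height. Each first registered contact about 1.5 mm high and went down when pressed a little further.
- **Plate:** contact came about 1 mm lower than expected, probably because the grip slipped slightly on the bevelled edge. It was well below the height it would have had if caught on the rim.
- **Cap:** it touched down at the seated height, and its ball lines up with that height in both camera views. I judged that it was flat from this and from the pictures, without measuring tilt directly.
- **Disagreement:** the camera put the plate and cap about 2 mm further toward +y than the gripper did. That is about the calibration tolerance, and I trusted the gripper.
- **Final state:** the gripper is open and clear of everything. The timer, tin and wash bottle look unmoved in the last pictures.

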